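Press a wax mould shut with the bench trigger clamp and release it

ROBOT

A 7-joint arm with a two-finger parallel gripper is mounted at the origin on a cart in front of the work surface, level with it; the furniture and walls round the work are solid. World frame = base frame: x ahead of the robot, y to its left, z up, the work surface at z = 0. Lengths are in m, angles in rad, forces in N, time in s.
With the tool pointing down it reaches from about 0.425 to 0.925 m from the base axis. Payload 6.8 kg.
Tool frame: the origin (TCP) lies where the fingers leave the gripper's body, on its centre line; the fingertips stand 73 mm ahead of it and the grasp point (between the pads) lies 54 mm ahead of it; z points along the fingers, y is the line along which they close (so a half turn about z gives the same grasp; the last joint's range is limited). The gripper opens to 85 mm and grips with 20 to 120 N. Pads are 22 mm wide; open, the fingers measure 114 mm over their backs; the gripper's body (76 mm by 85 mm) begins 54 mm behind the grasp point. The pads swing forward as they close: fully open they stand 13 mm farther back than shut.
Start: joints at [-1.332, 0.477, 0.022, 1.555, -0.011, 1.109, -0.083], TCP at [0.229, 0.635, 0.304] pointing down, gripper open.
Joint ranges: [-2.96, 2.96], [-0.34, 2.1], [-1.41, 1.46], [0.24, 2.44], [-1.37, 4.51], [0.17, 1.92], [-2.96, 2.96]. Speed limits (rad/s): [2.39, 2.39, 3.14, 3.14, 3.14, 3.14, 3.14].

INTERFACE

Orientations are given as a rotation vector (axis times angle).
In Python, from bench import r, grab_frame, camera_info gives the robot as it stands.
- The arm moves only by the shell command python3 -m pendant FILE [OPENING] [FORCE], which reads ROWS from the file FILE. ROWS is a JSON list of rows, 1 to 5 of them, each written [[dx, dy, dz], [rx, ry, rz]]: dx, dy, dz in normalised numbers (1 is 1 m), then a rotation vector rx, ry, rz in a scale on which 1.0 is 90 degrees; each row is the pose to reach, as a shift and turn from the pose commanded when the command began, along the tool's axes at that moment; what a row does not reach only later rows make up. A row lasts 1/10 s, in which the tool goes at most 0.05 m and 0.15 rad, less where a joint would pass 70% of its speed; a pose out of reach is approached as far as the arm can. OPENING is the finger opening in m, set as the command begins (- or left out keeps the last). The fingers move at their own pace and stop on an object; FORCE is the grip in N (left out, the last holds). Time passes only in rows, so rows that do not move let the fingers close. It prints the time, the measured TCP pose, the force, the opening and the grip force at its end. Input that does not fit is refused with a message, and nothing moves.
- r.get_obs(): the state, without advancing time (a new reading comes with each control period).
- grab_frame(name): name is "scene" or "top" or "wrist"; returns (picture, depth): 400x640x3 uint8, blue, green, red; 400x640 float32, m along the optical axis (not along the pixel's ray), 0 where there is no reading.
- camera_info(name): a dict with "camera_matrix" (3x3 intrinsics, pixels), "R" (3x3) and "t" (3): a world point X has camera coordinates R X + t. Camera axes: x right, y down, z forward; pixel columns grow to the right and rows downward; lengths in m; the calibration is good to about 2 mm. A picture is of the moment at which its call begins: read the wrist's pose just before it. camera_info takes no time and is no camera call; for the wrist camera it gives the pose at the moment of the call.
- r.hand_in(): hands the job in; it is judged then, once.
The state is a dict: "clock": time; "joints": joint angles; "qvel": joint speeds; "tau": joint torques, N m; "tcp_pos": TCP position; "orientation": TCP orientation; "contact_force": force on the tool from outside, world axes, zero at the start; "moment": the same for the moment, N m; "grip_width": finger opening in m; "gripper_force": force on a finger pad.
Only numpy, scipy, OpenCV 4.12 (cv2) and the standard library are available. Lean on these libraries where they do the work, as an engineer would, in place of code of your own. Each camera call takes 0.05 s, during which the arm holds its last target. There are 200 camera calls.

TASK

The two-part metal mould in the clamp board still stands a little open: squeeze the clamp's orange trigger again and again to walk the jaw on to it and press it fully shut against the end stop, gently, because its soft faces bruise if it is squeezed hard once it is shut (keep under 30 N on it), and push neither the jaw nor the open mould by hand. Then press the red release tab until the jaw has run all the way back, and only then lift the shut mould out and set it down softly, upright, on the cork mat. Leave the loose things round about where they are.

Things in the scene. Friction and masses are not known exactly. Their poses are not given: they have to be found in the camera images.
- clamp_board: plywood board 120 (x) x 360 (y) x 18 mm, fixed to the desk, with the black clamp body screwed on its left (+y) half; origin at the centre of its underside, y along the bar, from the end stop (-y) to the release tab (+y). The clamp is 37 mm wide in x, y = +23 to +127 mm, top at z = 84 mm. All offsets named 'on the board' are in this frame
- handle_grip (a point): middle of the fixed black handle, an upright post 24 (x) x 14 (y) mm, at x = 0, y = +84, z = 112 mm on the board; it spans y = +77 to +91 mm and z = 84 to 138 mm
- trigger_grip (a point): middle of the grip of the orange trigger, an upright lever 20 (x) x 10 (y) mm in front of the handle (its -y side); at rest at x = 0, y = +48, z = 112 mm on the board, its front face at y = +43 mm, top at z = 126 mm. Squeezing closes trigger and handle together between the fingers, along the board's y: outside width 48 mm at rest, about 36 mm full, as the trigger leans over
- trigger (a joint): angle about a pin 40 mm below the grip point: 0 at rest, 0.42 rad full (grip moves 16 mm to the handle, +y). Sprung back, 3 N at the grip at rest, 5 N full. A full squeeze and let-go walks the jaw 9 mm (2 teeth), a shorter one 4.5 or none; 3 mm are idle. Jaw force: 1.1 times the push on the trigger, less springs; fingers off centre lose push to the handle. It stops short when the mould resists
- jaw_slide (a joint): travel of the jaw and its toothed bar towards the end stop (board -y): 0 fully back, at most 0.045 m. A spring of about 2 N pulls it back; the ratchet (4.5 mm teeth) holds it until the release tab is pressed, and lets it slip back up to one tooth after each squeeze
- jaw: black moving jaw, 46 mm wide, top at z = 57 mm, with a ribbed rubber face, sprung on a stiff buffer (8 N per mm); its frame is that of the board at joint value 0 and travels with the jaw
- jaw_face (a point): centre of the jaw's rubber face, at x = 0, y = -13 mm, z = 39 mm on the board when the jaw is fully back
- tab_top (a point): top of the red release tab, 22 (x) x 20 (y) mm, behind the handle, at x = 0, y = +163, z = 61 mm on the board; press it straight down 8 to 10 mm and hold it until the jaw is back (about 0.5 s). It needs about 2 to 5 N
- release_tab (a joint): angle of the release tab: 0 at rest, 0.25 rad fully down; the bar is free above about 0.15 rad. It springs back, and lifts a little at each click of the ratchet
- end_stop: aluminium angle, 60 mm wide and 36 mm high, fixed on the board for this job; origin at the foot of its face (towards +y, the jaw), on the board's top
- mould: two-part aluminium mould, 52 (x) x 84 (y) x 34 mm when shut, 0.4 kg, lying on the board between end stop and jaw. Origin on the underside at the parting line of the half next to the end stop, which reaches to y = -42 mm; the other half stands up to 10 mm off it towards the jaw on two guide pins (+y), so the origin is the middle of the shut mould. Grasp it across its 52 mm sides, when shut
- mould_half (a joint): how far the loose half has been closed: 0 = 10 mm gap, 0.010 m = shut. The pins are stiff: it takes about 5 N, and it stays where it is left
- mould_top (a point): top of the mould above its origin, 34 mm up
- cork_mat: cork mat 130 (x) x 150 (y) x 5 mm, fixed flat on the desk; origin at the centre of its underside
- solder_spool: bystander: spool of solder, 64 mm across, 51 mm high
- lighter: bystander: green lighter, 24 x 76 x 12 mm
- wax_block_1: bystander: green carving-wax block, 32 x 52 x 20 mm
Things that resemble listed ones, but are neither listed nor needed, are in the scene too. What is shaped like the mould but turquoise is not meant.

How it is judged:
On the way, in this order (a step that is already met when the one before it is completed fails the run):
1. the mould is pressed shut by the jaw, within 1 mm, against the end stop (value of joint mould_half above 0.009 m and contact force between each of jaw, end_stop and mould above 3 N), for 0.1 s.
2. the release tab is pressed and the jaw has run back to within 3 mm of its end, the mould still in its place on the board (value of joint jaw_slide below 0.003 m and y of mould in the frame of end_stop below 0.055 m and z of mould in the frame of end_stop below 0.004 m), for 0.2 s.
At the end, for the whole second after the job is handed in: The mould stands upright (within 0.08 rad) and at rest on the cork mat, its middle within 50 mm (x) and 60 mm (y) of the mat's, shut to within 1.5 mm; the jaw is back within 3 mm of its end and the trigger is let go (x of mould in the frame of cork_mat between -0.05 and 0.05 m and y of mould in the frame of cork_mat between -0.06 and 0.06 m and z of mould in the frame of cork_mat below 0.009 m and angle between mould's own z axis and vertical below 0.08 rad and linear speed of mould below 0.02 m/s and value of joint mould_half above 0.0085 m and value of joint jaw_slide below 0.003 m and value of joint trigger below 0.05 rad); the robot touches nothing.
It fails at once if the mould is squeezed by the jaw with more than 30 N (contact force between jaw and mould above 30 N).
It fails at once if the fingers handle the mould while it is still open (value of joint mould_half below 0.0085 m and contact force between the fingers and mould above 2 N).
It fails at once if the jaw is pushed by the fingers instead of the trigger (contact force between the fingers and jaw above 4 N).
It fails at once if the mould is dropped or slammed on the mat (contact force between mould and cork_mat above 60 N).
It fails at once if a loose thing beside the work is knocked away by more than 30 mm (distance of any of solder_spool, lighter, wax_block_1 from where it was at the start of the episode above 0.03 m).
It also fails if it takes over 61 s, if anything falls off the work surface, if the arm or the gripper's body presses on something with over 40 N, if the wrist force passes 120 N, or if a joint passes its speed limit or range.

## Working session

There is one attempt and no reset: what is moved stays moved. The work goes in short steps, Python scripts to look and compute and a shell command to move; the robot and the scene stay as the last step left them, time stands still between calls to the robot, and variables do not carry over. Pictures are saved under pics/ and viewed, at most 10 in all, crops included, and the job is handed in when it is done.

```bash
ls; mkdir -p pics; python3 - <<'E'
from bench import r,grab_frame,camera_info
import cv2,numpy as np
for n in("top","scene"):
    p,d=grab_frame(n);cv2.imwrite(f"pics/{n}0.png",p);np.save(f"pics/{n}0.npy",d)
    c=camera_info(n);print(n,c["camera_matrix"],c["R"],c["t"])
o=r.get_obs();print(o)
E
```

```text
pics
top [[440.81416885   0.         318.28507688]
 [  0.         440.81416885 194.41283632]
 [  0.           0.           1.        ]] [[ 0.01210495 -0.99992591 -0.00128317]
 [-0.98736506 -0.0117501  -0.15802585]
 [ 0.15799906  0.00317985 -0.98743414]] [0.06485238 0.53913024 1.2367435 ]
scene [[507.31591807   0.         324.2306401 ]
 [  0.         507.31591807 201.49526943]
 [  0.           0.           1.        ]] [[-0.82405712 -0.56626822  0.01643654]
 [-0.45350986  0.64202338 -0.61817051]
 [ 0.33949767 -0.51686195 -0.78587216]] [0.47276574 0.24516336 1.27899689]
{'clock': 0.1, 'joints': array([-1.33212163,  0.47773163,  0.02233014,  1.55632906, -0.0115198 ,
        1.10930315, -0.08310268]), 'qvel': array([ 0.00093434, -0.00089102,  0.00088036, -0.00176989,  0.00123942,
       -0.00184756,  0.00030979]), 'tau': array([ 4.04861552e-03, -5.97750092e+01,  1.61323719e+00, -2.81953758e+01,
        1.27860974e-02,  4.98802387e-03, -1.07003558e-06]), 'tcp_pos': array([0.22926191, 0.6344413 , 0.303023  ]), 'orientation': array([-5.41923824e-01, -3.09430669e+00,  2.56458666e-03]), 'contact_force': array([ 0.65388877, -0.27197308,  0.13330874]), 'moment': array([ 0.00081404, -0.05249897,  0.02790061]), 'gripper_force': 0.0, 'grip_width': 0.08537884686779043}
```

View pics/top0.png

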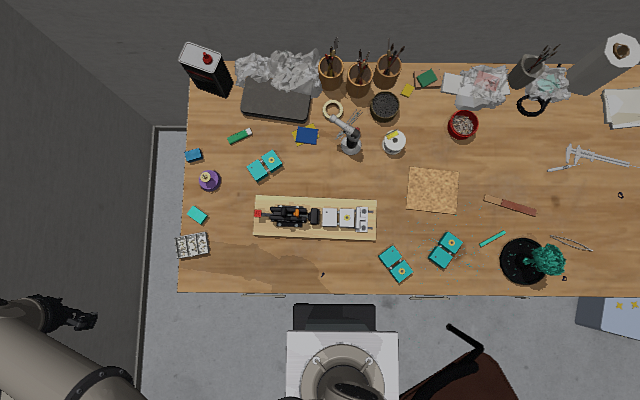

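View pics/scene0.png

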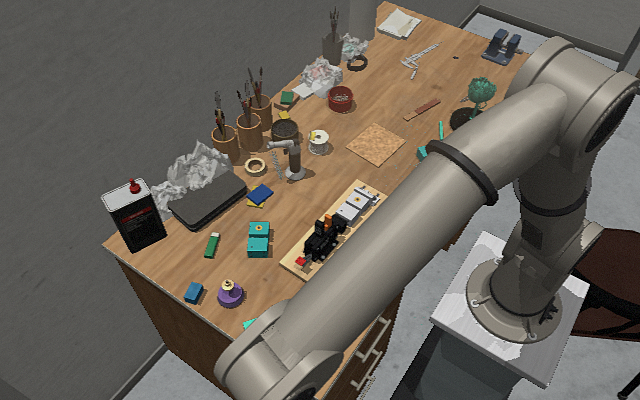

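The top view shows the board at cols 253–377, rows 196–240, with the red tab at (257,214) on its left and the silver mould at (345,217). The mat is at (432,190). There are turquoise look-alikes at (265,166), (395,264) and (446,250). The silver one in the clamp is the one meant, because it lies between the jaw and the end stop.

```bash
cat > h.py <<'E'
import numpy as np,cv2
from bench import r,grab_frame,camera_info
from scipy.spatial.transform import Rotation as Ro
def ray(c,uv,z):
    uv=np.atleast_2d(uv).astype(float);K=c["camera_matrix"];R=c["R"];C=-R.T@c["t"]
    d=np.c_[(uv-K[[0,1],[2,2]])/K[0,0],np.ones(len(uv))]@R
    return C+d*((z-C[2])/d[:,2])[:,None]
def cloud(c,d):
    K=c["camera_matrix"];v,u=np.mgrid[:400,:640]
    p=np.dstack([(u-K[0,2])/K[0,0]*d,(v-K[1,2])/K[1,1]*d,d])
    return (p-c["t"])@c["R"]
def tomove(target,rv=None):
    o=r.get_obs();R=Ro.from_rotvec(o["orientation"])
    dp=R.inv().apply(np.array(target)-o["tcp_pos"])
    w=(R.inv()*Ro.from_rotvec(rv)).as_rotvec() if rv is not None else np.zeros(3)
    print("pos",o["tcp_pos"].round(4),"delta tool",dp.round(4),"rot",w.round(4))
E
python3 - <<'E'
from h import *
c=camera_info("top");p=cv2.imread("pics/top0.png");P=cloud(c,np.load("pics/top0.npy"))
hsv=cv2.cvtColor(p,cv2.COLOR_BGR2HSV)
for n,(x,y) in dict(desk=(300,270),board=(258,232),mat=(432,190),mould=(335,217),tab=(258,214),mould2=(352,217)).items(): print(n,hsv[y,x],P[y,x].round(4))
Z=P[...,2]
def rect(n,m,z):
    k,_=cv2.findContours(m.astype(np.uint8),0,2);k=max(k,key=cv2.contourArea)
    q=ray(c,k[:,0],z)[:,:2];(ce,s,a)=cv2.minAreaRect((q*1000).astype(np.float32));print(n,cv2.contourArea(k),ce,s,a)
w=np.zeros((400,640),bool);w[190:246,245:385]=1
b=w&(hsv[...,2]>185)&(hsv[...,1]<120);rect("board",(Z>.01)&w,.018)
w=np.zeros((400,640),bool);w[160:220,400:465]=1
rect("mat",w&(Z>.003),.005)
rect("matc",w&(hsv[...,2]>180),.005)
E
```

```text
desk [ 16 120 128] [ 0.3209  0.1223 -0.0022]
board [ 20  82 186] [0.4291 0.2462 0.0172]
mat [ 17 111 161] [ 0.5617 -0.2687  0.0054]
mould [113   5 195] [0.4717 0.0228 0.0551]
tab [  1 191 151] [0.4769 0.2417 0.0619]
mould2 [113   5 195] [ 0.4724 -0.0257  0.0538]
board 4832.5 (474.5517272949219, 79.26298522949219) (362.2372131347656, 120.66754150390625) 88.20712280273438
mat 1999.0 (564.8283081054688, -273.84808349609375) (171.45770263671875, 143.00863647460938) 88.88130187988281
matc 44.5 (600.2411499023438, -300.26666259765625) (76.00603485107422, 31.734458923339844) 68.17290496826172
```

```bash
python3 - <<'E'
from h import *
o=r.get_obs();R=Ro.from_rotvec(o["orientation"]).as_matrix();print(R.round(3))
c=camera_info("wrist");print("cam in tool",(R.T@(-c["R"].T@c["t"]-o["tcp_pos"])).round(4));print((c["R"]@R).round(3),c["camera_matrix"][0])
b=np.deg2rad(-1.8)
# tool y = +/- board y, z down
for s in(1,-1):
    y=s*np.array([-np.sin(b),np.cos(b),0]);z=np.array([0,0,-1.]);x=np.cross(y,z)
    rv=Ro.from_matrix(np.c_[x,y,z]).as_rotvec();print(s,rv,x);tomove([.46,.08,.33],rv)
E
```

```text
[[-0.94   0.34  -0.   ]
 [ 0.34   0.94  -0.002]
 [-0.    -0.002 -1.   ]]
cam in tool [ 0.0744  0.0007 -0.0703]
[[ 0.     1.    -0.   ]
 [-0.956  0.    -0.293]
 [-0.293  0.     0.956]] [315.11998716   0.         320.24112901]
1 [0.04934599 3.14120508 0.        ] [-0.99950656  0.03141076  0.        ]
pos [0.2293 0.6344 0.303 ] delta tool [-0.4054 -0.4431 -0.0262] rot [-1.600e-03 -2.000e-04 -3.153e-01]
-1 [ 3.14120508 -0.04934599  0.        ] [ 0.99950656 -0.03141076  0.        ]
pos [0.2293 0.6344 0.303 ] delta tool [-0.4054 -0.4431 -0.0262] rot [-2.0000e-04  2.3000e-03  2.8263e+00]
```

Careful with the scale: turns go in shares of 90 degrees. That gives: -0.315 rad is -0.2005.

```bash
echo '[[[-0.034, -0.037, 0], [0, 0, 0]], [[-0.068, -0.074, 0], [0, 0, 0]], [[-0.102, -0.111, -0.01], [0, 0, 0]], [[-0.136, -0.148, -0.02], [0, 0, 0]], [[-0.17, -0.185, -0.026], [0, 0, 0]]]' > next.json && python3 -m pendant next.json; echo '[[[-0.034, -0.037, 0], [0, 0, 0]], [[-0.068, -0.074, 0], [0, 0, 0]], [[-0.102, -0.111, 0], [0, 0, 0]], [[-0.136, -0.148, 0], [0, 0, 0]], [[-0.17, -0.185, 0], [0, 0, 0]]]' > next.json && python3 -m pendant next.json;  echo '[[[-0.034, -0.037, 0], [0, 0, -0.0668]], [[-0.066, -0.073, 0], [0, 0, -0.1337]], [[-0.066, -0.073, 0], [0, 0, -0.2005]], [[-0.066, -0.073, 0], [0, 0, -0.2005]]]' > next.json && python3 -m pendant next.json
python3 - <<'E'
from h import *
c=camera_info("wrist")
p,d=grab_frame("wrist");cv2.imwrite("pics/w1.png",p);np.save("pics/w1.npy",d);import pickle;pickle.dump(c,open("pics/w1.pkl","wb"))
o=r.get_obs();print(o["tcp_pos"],o["orientation"],o["clock"])
E
```

```text
clock: 0.6
tcp_pos: [0.3256, 0.4044, 0.3297]
orientation: [0.542, 3.094, 0.0]
contact_force: [1.2, 0.1, 0.5]
grip_width: 0.0853
gripper_force: 0.0
clock: 1.1
tcp_pos: [0.4217, 0.1736, 0.3294]
orientation: [-0.542, -3.094, -0.0]
contact_force: [0.2, -0.2, 1.4]
grip_width: 0.0855
gripper_force: 0.0
clock: 1.5
tcp_pos: [0.4589, 0.0832, 0.3293]
orientation: [-0.054, -3.141, 0.0]
contact_force: [0.0, 0.7, -0.2]
grip_width: 0.0853
gripper_force: 0.0
[0.45860393 0.08451483 0.32920393] [-5.45969107e-02 -3.14047586e+00 -1.58387505e-04] 1.55
```

View pics/w1.png

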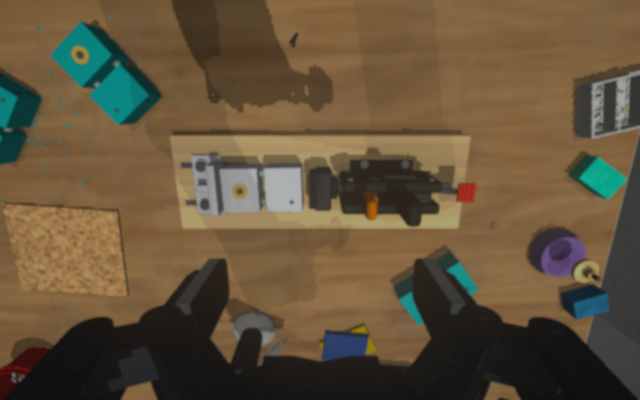

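The wrist view shows the board at cols 172–470, with image right = +y. From left to right: end stop 193–218, mould halves 218–260 and 264–303 (gap near 262), jaw 308–335, trigger (371,206), handle (413,212), red tab (467,192), and mat at left.

```bash
cat > m.py <<'E'
from h import *
import pickle
def meas(n,zs=True):
    c=pickle.load(open(f"pics/{n}.pkl","rb"));p=cv2.imread(f"pics/{n}.png");P=cloud(c,np.load(f"pics/{n}.npy"))
    hsv=cv2.cvtColor(p,cv2.COLOR_BGR2HSV);Z=P[...,2]
    near=(abs(P[...,0]-.475)<.09)&(abs(P[...,1]-.079)<.2)
    m=((Z>.012)&(Z<.15)&near).astype(np.uint8)
    k=max(cv2.findContours(m,0,2)[0],key=cv2.contourArea)
    bw=near&(Z>.012)&(Z<.024);pts=P[bw];print("board z",np.median(pts[:,2]))
    ce,s,a=cv2.minAreaRect((pts[:,:2]*1000).astype(np.float32));print("board",ce,s,a)
    mk=cv2.inRange(hsv,(5,150,100),(20,255,255))*((Z>.05)&near);print("trigger",cent(mk),np.percentile(P[mk>0],[2,50,98],axis=0).round(4))
    mk=(cv2.inRange(hsv,(172,130,80),(180,255,255))|cv2.inRange(hsv,(0,130,80),(4,255,255)))*near;print("tab",cent(mk),np.percentile(P[mk>0],[2,50,98],axis=0).round(4))
    mk=(Z>.046)&(Z<.058)&near&(hsv[...,1]<40)&(hsv[...,2]>120)
    q=P[mk];print("mould+stop",np.percentile(q,[1,50,99],axis=0).round(4),cv2.minAreaRect((q[:,:2]*1000).astype(np.float32)))
    mt=(Z>.0025)&(Z<.012)&(abs(P[...,0]-.565)<.1)&(abs(P[...,1]+.27)<.11)
    if mt.sum()>500:print("mat",np.median(Z[mt]),cv2.minAreaRect((P[mt][:,:2]*1000).astype(np.float32)))
    return c,p,hsv,P
def cent(m):
    v,u=np.nonzero(m);return u.mean().round(1),v.mean().round(1),len(u)
if __name__=="__main__":
    import sys
    c,p,hsv,P=meas(sys.argv[1])
    # profile along board y through the mould centre
    v=sorted(range(150,240),key=lambda v:abs(P[v,285,0]-.473))[0]
    print("row",v);
    for u in range(190,345,3):print(u,(P[v,u,1:]*1000).round(0),hsv[v,u,2],end=" | ")
E
python3 m.py w1
```

```text
board z 0.018446136099534473
board (476.3861999511719, 82.74627685546875) (360.1123046875, 119.221923828125) 88.0807113647461
trigger (np.float64(402.0), np.float64(203.8), 285) [[0.469  0.1263 0.0591]
 [0.4773 0.1331 0.1247]
 [0.4927 0.2547 0.1272]]
tab (np.float64(465.8), np.float64(192.3), 252) [[0.4727 0.2366 0.0601]
 [0.481  0.2449 0.0617]
 [0.49   0.2528 0.0633]]
mould+stop [[ 0.4477 -0.0435  0.0507]
 [ 0.4722  0.0102  0.0525]
 [ 0.499   0.0608  0.0553]] ((473.7477111816406, 8.602581024169922), (107.03398132324219, 57.90077209472656), 87.97509002685547)
mat 0.005412107226824752 ((566.573974609375, -273.15277099609375), (194.53359985351562, 203.22592163085938), 2.780319929122925)
row 189
190 [-79.  19.] 164 | 193 [-75.  19.] 160 | 196 [-63.  40.] 143 | 199 [-59.  40.] 153 | 202 [-55.  43.] 152 | 205 [-53.  40.] 155 | 208 [-43.  56.] 144 | 211 [-40.  55.] 151 | 214 [-37.  54.] 146 | 217 [-35.  51.] 75 | 220 [-35.  39.] 84 | 223 [-27.  54.] 147 | 226 [-24.  53.] 149 | 229 [-21.  52.] 152 | 232 [-17.  51.] 150 | 235 [-13.  53.] 152 | 238 [-10.  55.] 92 | 241 [-7. 52.] 102 | 244 [-3. 53.] 159 | 247 [ 0. 52.] 153 | 250 [ 3. 52.] 155 | 253 [ 7. 52.] 155 | 256 [10. 53.] 151 | 259 [13. 47.] 83 | 262 [12. 29.] 91 | 265 [21. 54.] 159 | 268 [24. 53.] 175 | 271 [27. 53.] 175 | 274 [31. 52.] 176 | 277 [34. 54.] 175 | 280 [38. 52.] 176 | 283 [41. 52.] 176 | 286 [44. 52.] 176 | 289 [48. 51.] 176 | 292 [51. 53.] 177 | 295 [55. 54.] 176 | 298 [58. 52.] 175 | 301 [61. 52.] 134 | 304 [63. 17.] 129 | 307 [66. 17.] 84 | 310 [72. 56.] 57 | 313 [75. 55.] 54 | 316 [79. 57.] 58 | 319 [ 86. 400.] 62 | 322 [85. 58.] 62 | 325 [89. 57.] 64 | 328 [92. 57.] 64 | 331 [95. 55.] 52 | 334 [99. 47.] 53 | 337 [103.  47.] 51 | 340 [106.  39.] 64 | 343 [107.  82.] 51 |
```

```bash
python3 - <<'E'
from h import *
b=np.deg2rad(-1.95);y=np.array([-np.sin(b),np.cos(b),0]);z=np.array([0,0,-1.]);x=np.cross(y,z)
tomove([.479,.154,.26],Ro.from_matrix(np.c_[x,y,z]).as_rotvec())
E
```

```text
pos [0.4586 0.0845 0.3292] delta tool [-0.018   0.0701  0.0692] rot [ 0.0001 -0.0006 -0.0007]
```

```bash
echo '[[[-0.008, 0.03, 0.03], [0, 0, 0]], [[-0.015, 0.06, 0.06], [0, 0, 0]], [[-0.018, 0.07, 0.069], [0, 0, 0]], [[-0.018, 0.07, 0.069], [0, 0, 0]], [[-0.018, 0.07, 0.069], [0, 0, 0]]]' > next.json && python3 -m pendant next.json 0.066 20
python3 - <<'E'
from h import *
import pickle
c=camera_info("wrist")
p,d=grab_frame("wrist");cv2.imwrite("pics/w2.png",p);np.save("pics/w2.npy",d);pickle.dump(c,open("pics/w2.pkl","wb"))
c1=pickle.load(open("pics/w1.pkl","rb"))
from m import meas
r2=meas("w2");c1,_,h1,P1=meas("w1")
# two-view triangulation of orange / red blobs
def blob(hsv,P,lo,hi,y0,y1):
    m=cv2.inRange(hsv,lo,hi)*((P[...,2]>.115 if lo[0]>2 else P[...,2]>.05)&(P[...,1]>y0)&(P[...,1]<y1)&(abs(P[...,0]-.48)<.05)).astype(np.uint8)
    v,u=np.nonzero(m);return np.array([u.mean(),v.mean()]),len(u)
def tri(a,ca,b_,cb):
    M=lambda c:c["camera_matrix"]@np.c_[c["R"],c["t"]]
    X=cv2.triangulatePoints(M(ca),M(cb),a.reshape(2,1),b_.reshape(2,1));return (X[:3]/X[3]).ravel()
for n,lo,hi,y0,y1 in(("trigger top",(5,150,60),(20,255,255),.1,.17),("tab",(0,130,60),(4,255,255),.22,.27)):
    a,na=blob(h1,P1,lo,hi,y0,y1);b,nb=blob(r2[2],r2[3],lo,hi,y0,y1);print(n,a,na,b,nb,tri(a,c1,b,r2[0]).round(4))
P=r2[3];q=P[(P[...,2]>.130)&(P[...,2]<.145)&(abs(P[...,0]-.48)<.04)];print("handle top",np.percentile(q,[2,50,98],axis=0).round(4))
E
```

```text
clock: 2.05
tcp_pos: [0.479, 0.1538, 0.2609]
orientation: [-0.051, -3.141, 0.001]
contact_force: [0.6, -0.0, 0.1]
grip_width: 0.0661
gripper_force: 0.0
board z 0.018405181883090052
board (476.3726501464844, 82.56576538085938) (360.7991943359375, 119.43243408203125) 88.14398956298828
trigger (np.float64(315.0), np.float64(209.6), 537) [[0.4688 0.1265 0.0595]
 [0.4772 0.1337 0.1243]
 [0.4913 0.2547 0.127 ]]
tab (np.float64(422.3), np.float64(193.0), 420) [[0.4721 0.2362 0.0601]
 [0.4809 0.2447 0.0615]
 [0.4901 0.2533 0.0632]]
mould+stop [[ 0.4476 -0.0439  0.0508]
 [ 0.472   0.0094  0.0525]
 [ 0.4988  0.0606  0.0553]] ((473.5610046386719, 8.205757141113281), (106.9505615234375, 58.48280334472656), 88.1200942993164)
mat 0.005340911334686352 ((554.2835083007812, -194.06353759765625), (38.91237258911133, 175.81588745117188), 72.01172637939453)
board z 0.018446136099534473
board (476.3861999511719, 82.74627685546875) (360.1123046875, 119.221923828125) 88.0807113647461
trigger (np.float64(402.0), np.float64(203.8), 285) [[0.469  0.1263 0.0591]
 [0.4773 0.1331 0.1247]
 [0.4927 0.2547 0.1272]]
tab (np.float64(465.8), np.float64(192.3), 252) [[0.4727 0.2366 0.0601]
 [0.481  0.2449 0.0617]
 [0.49   0.2528 0.0633]]
mould+stop [[ 0.4477 -0.0435  0.0507]
 [ 0.4722  0.0102  0.0525]
 [ 0.499   0.0608  0.0553]] ((473.7477111816406, 8.602581024169922), (107.03398132324219, 57.90077209472656), 87.97509002685547)
mat 0.005412107226824752 ((566.573974609375, -273.15277099609375), (194.53359985351562, 203.22592163085938), 2.780319929122925)
trigger top [371.21917808 208.68493151] 219 [286.53865337 214.74563591] 401 [0.477  0.1306 0.1209]
tab [465.80952381 192.28968254] 252 [422.33571429 193.03809524] 420 [0.4811 0.2449 0.0611]
handle top [[0.4675 0.16   0.1308]
 [0.4772 0.1665 0.1373]
 [0.489  0.1728 0.1391]]
```

View pics/w2.png

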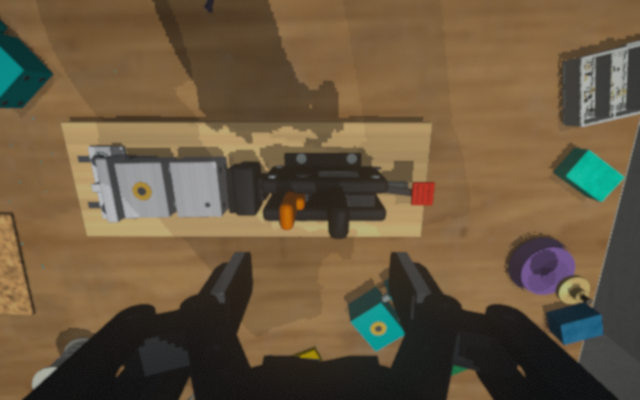

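The second view shows the orange trigger at (287,214), handle at (339,215), tab at (422,193) and the open parting line near col 168. Two-view heights match the text: trigger top ~0.121 to 0.126, tab 0.061, handle 0.138. The jaw is fully back. Going down to straddle the trigger and handle.

```bash
echo '[[[0.001, 0.001, 0.04], [0, 0, 0]], [[0.001, 0.001, 0.08], [0, 0, 0]], [[0.001, 0.001, 0.098], [0, 0, 0]], [[0.001, 0.001, 0.098], [0, 0, 0]]]' > next.json && python3 -m pendant next.json; echo '[[[0, 0, 0], [0, 0, 0]], [[0, 0, 0], [0, 0, 0]], [[0, 0, 0], [0, 0, 0]]]' > next.json && python3 -m pendant next.json 0.050 20;echo '[[[0, 0, 0], [0, 0, 0]], [[0, 0, 0], [0, 0, 0]], [[0, 0, 0], [0, 0, 0]]]' > next.json && python3 -m pendant next.json 0.040 20;
```

```text
clock: 2.5
tcp_pos: [0.4771, 0.1535, 0.1614]
orientation: [-0.053, -3.138, 0.003]
contact_force: [-0.8, -0.3, 0.4]
grip_width: 0.0662
gripper_force: 0.0
clock: 2.8
tcp_pos: [0.4788, 0.152, 0.1644]
orientation: [0.055, 3.14, -0.003]
contact_force: [-1.2, -7.4, 1.5]
grip_width: 0.0501
gripper_force: 4.1
clock: 3.1
tcp_pos: [0.479, 0.1513, 0.1654]
orientation: [0.055, 3.14, -0.004]
contact_force: [-5.0, -10.5, 16.6]
grip_width: 0.043
gripper_force: 20.0
```

```bash
echo '[[[0, 0.003, 0], [0, 0, 0]], [[0, 0.006, 0], [0, 0, 0]], [[0, 0.006, 0], [0, 0, 0]]]' > next.json && python3 -m pendant next.json; echo '[[[0, 0, 0], [0, 0, 0]], [[0, 0, 0], [0, 0, 0]]]' > next.json && python3 -m pendant next.json 0.036
```

```text
clock: 3.4
tcp_pos: [0.4796, 0.1544, 0.166]
orientation: [0.06, 3.14, -0.008]
contact_force: [-4.9, -18.9, 25.0]
grip_width: 0.0405
gripper_force: 13.7
clock: 3.6
tcp_pos: [0.4797, 0.1544, 0.1665]
orientation: [0.06, 3.14, -0.008]
contact_force: [-7.0, -19.8, 30.8]
grip_width: 0.0373
gripper_force: 22.6
```

```bash
echo '[[[0, -0.004, -0.001], [0, 0, 0]], [[0, -0.004, -0.001], [0, 0, 0]], [[0, -0.004, -0.001], [0, 0, 0]], [[0, -0.004, -0.001], [0, 0, 0]]]' > next.json && python3 -m pendant next.json 0.066 20; python3 - <<'E'
from h import *
import pickle
for n in ("top","wrist"):
    c=camera_info(n);p,d=grab_frame(n);cv2.imwrite(f"pics/{n}3.png",p);P=cloud(c,d);np.save(f"pics/{n}3.npy",d);pickle.dump(c,open(f"pics/{n}3.pkl","wb"))
    Z=P[...,2]
    # section along y at the clamp axis: heights between 0.05 and 0.06 (mould, jaw)
    m=(abs(P[...,0]-.475)<.012)&(Z>.047)&(Z<.062)&(P[...,1]>-.06)&(P[...,1]<.13)
    h,e=np.histogram(P[m][:,1],np.arange(-.06,.131,.003));print(n,list(zip((e[:-1]*1000).astype(int).tolist(),h.tolist())))
o=r.get_obs();print(o["contact_force"],o["tcp_pos"],o["grip_width"])
cv2.imwrite("pics/t3c.png",cv2.resize(cv2.imread("pics/top3.png")[185:250,240:390],None,fx=5,fy=5))
E
```

```text
clock: 4.0
tcp_pos: [0.4785, 0.1577, 0.1641]
orientation: [0.049, 3.14, 0.002]
contact_force: [0.4, -0.2, 0.7]
grip_width: 0.0661
gripper_force: 0.0
top [(-60, 0), (-56, 0), (-53, 0), (-50, 0), (-47, 8), (-44, 8), (-41, 8), (-38, 8), (-35, 3), (-32, 8), (-29, 9), (-26, 8), (-23, 9), (-20, 7), (-17, 9), (-14, 8), (-11, 8), (-8, 10), (-5, 13), (-2, 12), (0, 10), (3, 9), (6, 0), (9, 0), (12, 0), (15, 8), (18, 9), (21, 9), (24, 7), (27, 9), (30, 9), (33, 9), (36, 9), (39, 8), (42, 9), (45, 9), (48, 9), (51, 9), (54, 12), (57, 6), (60, 11), (63, 8), (66, 9), (69, 8), (72, 8), (75, 8), (78, 8), (81, 8), (84, 5), (87, 3), (90, 2), (93, 0), (96, 0), (99, 0), (102, 0), (105, 0), (108, 0), (111, 0), (114, 0), (117, 0), (120, 0), (123, 0), (126, 0)]
wrist [(-60, 0), (-56, 0), (-53, 0), (-50, 0), (-47, 0), (-44, 3), (-41, 58), (-38, 190), (-35, 297), (-32, 107), (-29, 164), (-26, 179), (-23, 170), (-20, 150), (-17, 174), (-14, 162), (-11, 176), (-8, 178), (-5, 176), (-2, 191), (0, 166), (3, 175), (6, 241), (9, 191), (12, 0), (15, 28), (18, 176), (21, 172), (24, 171), (27, 186), (30, 164), (33, 178), (36, 174), (39, 166), (42, 169), (45, 172), (48, 175), (51, 177), (54, 176), (57, 178), (60, 74), (63, 185), (66, 132), (69, 169), (72, 180), (75, 184), (78, 183), (81, 183), (84, 301), (87, 173), (90, 75), (93, 8), (96, 0), (99, 0), (102, 0), (105, 9), (108, 21), (111, 19), (114, 19), (117, 17), (120, 1), (123, 0), (126, 0)]
[ 0.29135068  0.17682164 -0.6777644 ] [0.47816427 0.15766735 0.16359288] 0.06626239613678757
```

View pics/wrist3.png

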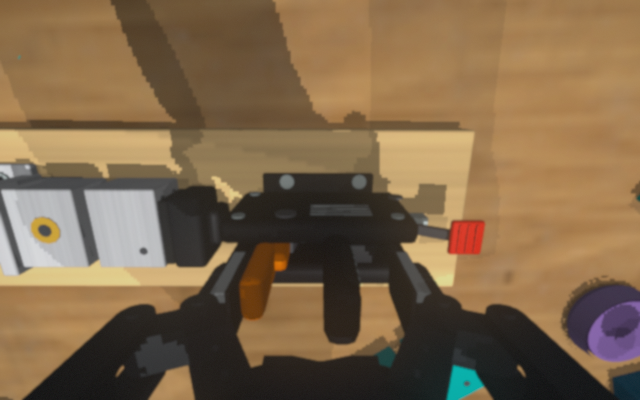

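Squeeze 1 walked the jaw about 9 mm: its face went from y≈0.0705 to 0.062, just at the mould. The view shows fingers on both sides of the trigger (260,280) and handle (342,290). For the next squeezes I hold the fingers and draw with the arm. That is softer, and Fy then reads the trigger push directly.

```bash
echo '[[[0, 0.004, 0], [0, 0, 0]], [[0, 0.008, 0], [0, 0, 0]], [[0, 0.01, 0], [0, 0, 0]]]' > next.json && python3 -m pendant next.json; echo '[[[0, 0.003, 0], [0, 0, 0]], [[0, 0.005, 0], [0, 0, 0]]]' > next.json && python3 -m pendant next.json; echo '[[[0, 0.002, 0], [0, 0, 0]], [[0, 0.003, 0], [0, 0, 0]]]' > next.json && python3 -m pendant next.json
```

```text
clock: 4.4
tcp_pos: [0.4786, 0.1621, 0.1638]
orientation: [-0.055, -3.139, 0.01]
contact_force: [-3.1, -18.3, 18.5]
grip_width: 0.0661
gripper_force: 10.3
clock: 4.6
tcp_pos: [0.479, 0.1653, 0.1642]
orientation: [-0.058, -3.139, 0.012]
contact_force: [-3.2, -20.4, 20.9]
grip_width: 0.0658
gripper_force: 12.6
clock: 4.8
tcp_pos: [0.4791, 0.1671, 0.1644]
orientation: [-0.06, -3.139, 0.015]
contact_force: [-3.9, -24.7, 26.8]
grip_width: 0.0655
gripper_force: 15.7
```

```bash
cat > gap.py <<'E'
from h import *
import sys
c=camera_info("wrist");p,d=grab_frame("wrist");P=cloud(c,d);Z=P[...,2]
if len(sys.argv)>1:cv2.imwrite(sys.argv[1],p)
al=P[...,1]-.0335*0; g=cv2.cvtColor(p,cv2.COLOR_BGR2HSV)
for nm,x0 in(("x.465",.465),("x.485",.485)):
    m=(abs(P[...,0]-x0)<.004)&(Z>.048)&(Z<.0615)&(P[...,1]>-.05)&(P[...,1]<.1)
    met=m&(g[...,2]>95);y=np.sort(P[met][:,1]);k=np.nonzero(np.diff(y)>.0018)[0]
    print(nm,"metal",y[0].round(4),"gaps",[(y[i].round(4),y[i+1].round(4)) for i in k],"end",y[-1].round(4))
    dk=m&(g[...,2]<70)&(P[...,1]>.03)&(Z>.052);y=np.sort(P[dk][:,1]);print("   dark from",y[:1].round(4),np.percentile(y,[2,5,98]).round(4))
m=cv2.inRange(g,(5,150,60),(20,255,255))*((Z>.11)&(abs(P[...,0]-.48)<.05));print("trigger top",np.percentile(P[m>0],[5,50,95],axis=0).round(4)[:,1:].tolist())
o=r.get_obs();print(o["contact_force"].round(1),o["tcp_pos"].round(4),o["gripper_force"],o["clock"])
E
python3 gap.py pics/w4.png
```

```text
x.465 metal -0.0339 gaps [(np.float64(0.0081), np.float64(0.0128))] end 0.056
   dark from [0.0556] [0.0569 0.0579 0.0811]
x.485 metal -0.0383 gaps [(np.float64(0.0078), np.float64(0.0123))] end 0.0556
   dark from [0.0554] [0.0565 0.0572 0.0805]
trigger top [[0.1398, 0.1128], [0.1451, 0.1251], [0.1495, 0.1272]]
[ -4.6 -22.8  27. ] [0.4791 0.1673 0.1645] 15.197627590969205 4.85
```

```bash
echo '[[[0, 0, -0.004], [0, 0, 0]], [[0, 0.001, -0.006], [0, 0, 0]], [[0, 0.002, -0.006], [0, 0, 0]]]' > next.json && python3 -m pendant next.json; echo '[[[0, 0.002, -0.001], [0, 0, 0]], [[0, 0.003, -0.002], [0, 0, 0]]]' > next.json && python3 -m pendant next.json; python3 gap.py
```

```text
clock: 5.15
tcp_pos: [0.478, 0.1713, 0.1684]
orientation: [-0.057, -3.138, 0.012]
contact_force: [1.4, -16.3, 1.7]
grip_width: 0.0663
gripper_force: 8.1
clock: 5.35
tcp_pos: [0.4777, 0.1727, 0.1696]
orientation: [-0.058, -3.136, 0.016]
contact_force: [1.6, -20.5, -1.5]
grip_width: 0.0661
gripper_force: 9.3
x.465 metal -0.0335 gaps [] end 0.0522
   dark from [0.0513] [0.0524 0.0535 0.0768]
x.485 metal -0.0388 gaps [] end 0.0509
   dark from [0.0513] [0.0522 0.053  0.0762]
trigger top [[0.145, 0.1125], [0.1511, 0.1239], [0.1559, 0.1261]]
[  1.  -20.4  -2.5] [0.4777 0.1728 0.1698] 8.813134795054793 5.4
```

```bash
echo '[[[0, -0.01, 0], [0, 0, 0]], [[0, -0.018, 0], [0, 0, 0]], [[0, -0.023, 0.002], [0, 0, 0]], [[0, -0.023, 0.004], [0, 0, 0]]]' > next.json && python3 -m pendant next.json; python3 gap.py;  echo '[[[0, 0.005, 0], [0, 0, 0]], [[0, 0.009, -0.002], [0, 0, 0]], [[0, 0.01, -0.003], [0, 0, 0]]]' > next.json && python3 -m pendant next.json
```

```text
clock: 5.8
tcp_pos: [0.4784, 0.1572, 0.1675]
orientation: [0.05, 3.141, 0.001]
contact_force: [-0.0, 0.4, -0.0]
grip_width: 0.066
gripper_force: 0.0
x.465 metal -0.0412 gaps [] end 0.0508
   dark from [0.0531] [0.054  0.0548 0.0784]
x.485 metal -0.0455 gaps [] end 0.0503
   dark from [0.0526] [0.0536 0.0542 0.078 ]
trigger top [[0.1267, 0.1122], [0.1318, 0.1244], [0.1355, 0.1266]]
[-0.1  0.2  0.7] [0.4782 0.1577 0.1672] 0.0 5.85
clock: 6.15
tcp_pos: [0.478, 0.164, 0.1695]
orientation: [-0.052, -3.139, 0.008]
contact_force: [3.0, -11.8, -6.6]
grip_width: 0.0658
gripper_force: 5.7
```

```bash
echo '[[[0, 0.002, 0], [0, 0, 0]], [[0, 0.003, 0], [0, 0, 0]]]' > next.json && python3 -m pendant next.json; python3 gap.py;echo '[[[0, 0.001, 0], [0, 0, 0]], [[0, 0.002, 0], [0, 0, 0]]]' > next.json && python3 -m pendant next.json; python3 gap.py
```

```text
clock: 6.35
tcp_pos: [0.4781, 0.1659, 0.1698]
orientation: [-0.054, -3.139, 0.01]
contact_force: [0.1, -15.9, 2.0]
grip_width: 0.0664
gripper_force: 8.3
x.465 metal -0.0371 gaps [] end 0.0506
   dark from [0.0501] [0.0507 0.0517 0.0752]
x.485 metal -0.0444 gaps [] end 0.0497
   dark from [0.0499] [0.0505 0.0513 0.0744]
trigger top [[0.1366, 0.113], [0.1416, 0.1255], [0.1458, 0.1275]]
[  0.1 -14.9   2.3] [0.4781 0.1658 0.1698] 7.43698967853561 6.4
clock: 6.6
tcp_pos: [0.4782, 0.1664, 0.1698]
orientation: [-0.056, -3.138, 0.012]
contact_force: [0.6, -19.5, 3.0]
grip_width: 0.0661
gripper_force: 10.2
x.465 metal -0.0379 gaps [] end 0.0506
   dark from [0.0503] [0.051  0.0516 0.0752]
x.485 metal -0.045 gaps [] end 0.0493
   dark from [0.0498] [0.0506 0.0512 0.0744]
trigger top [[0.1371, 0.113], [0.1421, 0.1255], [0.1463, 0.1276]]
[ -0.2 -18.7   3.3] [0.4782 0.1664 0.1698] 9.438925520516932 6.65
```

```bash
echo '[[[0, 0.0005, 0], [0, 0, 0]], [[0, 0.001, 0], [0, 0, 0]], [[0, 0.001, 0], [0, 0, 0]]]' > next.json && python3 -m pendant next.json; python3 gap.py pics/w5.png; python3 -c "
import cv2;p=cv2.imread('pics/w5.png')[120:320,0:240];cv2.imwrite('pics/w5c.png',cv2.resize(p,None,fx=3,fy=3,interpolation=2))"
```

```text
clock: 6.95
tcp_pos: [0.4782, 0.1667, 0.1698]
orientation: [-0.057, -3.138, 0.013]
contact_force: [-0.1, -20.7, 4.8]
grip_width: 0.0659
gripper_force: 10.4
x.465 metal -0.0384 gaps [] end 0.0503
   dark from [0.05] [0.051  0.0517 0.0752]
x.485 metal -0.0441 gaps [] end 0.0496
   dark from [0.0493] [0.0504 0.0512 0.0746]
trigger top [[0.1373, 0.1128], [0.1424, 0.1255], [0.1466, 0.1275]]
[ -0.1 -20.4   4.4] [0.4782 0.1666 0.1698] 10.405920302728191 7.0
```

View pics/w5c.png

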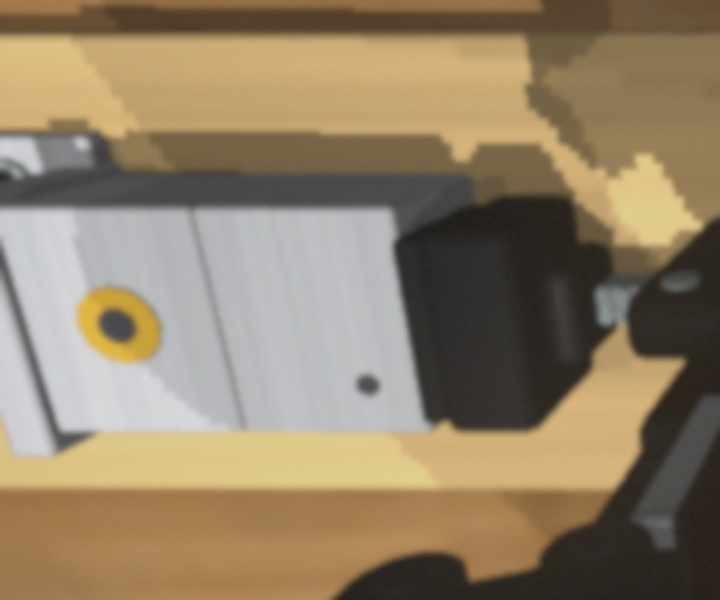

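The crop shows only a hairline parting line at (215,310), with the jaw at (400,330) flush on the mould. The trigger has stopped short with Fy rising, so the mould is shut. One small firm touch for margin (jaw ≤ 1.1·23 ≈ 25 N), then let go and rise.

```bash
echo '[[[0, 0.0005, 0], [0, 0, 0]], [[0, 0.001, 0], [0, 0, 0]], [[0, 0.001, 0], [0, 0, 0]]]' > next.json && python3 -m pendant next.json; echo '[[[0, -0.008, 0], [0, 0, 0]], [[0, -0.016, 0], [0, 0, 0]], [[0, -0.017, 0], [0, 0, 0]]]' > next.json && python3 -m pendant next.json; python3 gap.py; echo '[[[0, 0, -0.03], [0, 0, 0]], [[0, 0, -0.07], [0, 0, 0]], [[0, 0.03, -0.09], [0, 0, 0]], [[0, 0.07, -0.09], [0, 0, 0]], [[0, 0.088, -0.09], [0, 0, 0]]]' > next.json && python3 -m pendant next.json 0.0; python3 - <<'E'
from h import *
b=np.deg2rad(-1.9);y=np.array([-np.sin(b),np.cos(b),0]);z=np.array([0,0,-1.]);x=np.cross(y,z)
tomove([.4815,.2452,.15],Ro.from_matrix(np.c_[x,y,z]).as_rotvec())
E
```

```text
clock: 7.3
tcp_pos: [0.4783, 0.167, 0.1698]
orientation: [-0.058, -3.138, 0.014]
contact_force: [-0.3, -21.7, 5.8]
grip_width: 0.066
gripper_force: 11.3
clock: 7.6
tcp_pos: [0.4783, 0.1571, 0.1706]
orientation: [0.05, 3.141, 0.001]
contact_force: [-0.5, -0.4, -0.4]
grip_width: 0.0657
gripper_force: 0.0
x.465 metal -0.0442 gaps [] end 0.0501
   dark from [0.0499] [0.051  0.0518 0.0751]
x.485 metal -0.0456 gaps [] end 0.0496
   dark from [0.0498] [0.0504 0.0512 0.0745]
trigger top [[0.1266, 0.112], [0.1319, 0.1244], [0.1356, 0.1266]]
[0.3 0.1 0.3] [0.4783 0.1576 0.1707] 0.0 7.65
clock: 8.15
tcp_pos: [0.4806, 0.2505, 0.2618]
orientation: [0.042, 3.139, 0.007]
contact_force: [-0.1, -0.5, -0.2]
grip_width: -0.0002
gripper_force: 0.0
pos [0.4806 0.2505 0.2618] delta tool [-0.0008 -0.0057  0.1118] rot [0.0043 0.0021 0.0067]
```

```bash
echo '[[[-0.001, 0, 0.03], [0, 0, 0]], [[-0.001, 0, 0.07], [0, 0, 0]], [[-0.001, 0, 0.105], [0, 0, 0]], [[-0.001, 0, 0.12], [0, 0, 0]], [[-0.001, 0, 0.12], [0, 0, 0]]]' > next.json && python3 -m pendant next.json; echo '[[[0, 0, 0.005], [0, 0, 0]], [[0, 0, 0.01], [0, 0, 0]], [[0, 0, 0.015], [0, 0, 0]], [[0, 0, 0.016], [0, 0, 0]], [[0, 0, 0.016], [0, 0, 0]]]' > next.json && python3 -m pendant next.json;echo '[[[0, 0, 0], [0, 0, 0]], [[0, 0, 0], [0, 0, 0]], [[0, 0, 0], [0, 0, 0]], [[0, 0, 0], [0, 0, 0]], [[0, 0, 0], [0, 0, 0]]]' > next.json && python3 -m pendant next.json; python3 - <<'E'
from h import *
c=camera_info("top");p,d=grab_frame("top");P=cloud(c,d);g=cv2.cvtColor(p,cv2.COLOR_BGR2HSV)
m=(abs(P[...,0]-.475)<.012)&(P[...,2]>.045)&(P[...,2]<.064)&(P[...,1]>.03)&(P[...,1]<.11)
for u,v in sorted(zip(*np.nonzero(m)[::-1])):
    if v==217:print((P[v,u,1:]*1000).round().astype(int).tolist(),g[v,u,2],end=' ')
E
```

```text
clock: 8.65
tcp_pos: [0.4802, 0.2449, 0.1379]
orientation: [-0.048, -3.137, 0.004]
contact_force: [-0.2, 0.5, 0.5]
grip_width: 0.0003
gripper_force: 0.0
clock: 9.15
tcp_pos: [0.4828, 0.2464, 0.1254]
orientation: [0.049, 3.139, 0.004]
contact_force: [0.2, 4.5, 3.5]
grip_width: 0.0004
gripper_force: 2.3
clock: 9.65
tcp_pos: [0.4827, 0.2463, 0.1253]
orientation: [0.049, 3.139, 0.004]
contact_force: [0.9, 5.1, 5.7]
grip_width: 0.0
gripper_force: 2.9
[100, 50] 21 [97, 48] 32 [94, 48] 20 [91, 57] 58 [88, 57] 56 [86, 56] 52 [83, 57] 51 [80, 57] 52 [77, 56] 44 [74, 57] 8 [71, 56] 32 [68, 56] 67 [46, 54] 202 [43, 53] 196 [40, 49] 194 [37, 50] 193 [34, 51] 193 [31, 51] 193
```

The tab is down (5 N) and the jaw face is back 20+ mm clear of the mould. Rising and moving over the mould to measure it.

```bash
echo '[[[0, 0, -0.04], [0, 0, 0]], [[0, 0, -0.09], [0, 0, 0]], [[0, -0.03, -0.12], [0, 0, 0]], [[0, -0.07, -0.13], [0, 0, 0]], [[0, -0.12, -0.13], [0, 0, 0]]]' > next.json && python3 -m pendant next.json 0.085; echo '[[[0, -0.05, 0], [0, 0, 0]], [[0, -0.1, 0], [0, 0, 0]], [[0, -0.115, 0], [0, 0, 0]], [[0, -0.115, 0], [0, 0, 0]], [[0, -0.115, 0], [0, 0, 0]]]' > next.json && python3 -m pendant next.json; python3 gap.py pics/w6.png; python3 - <<'E'
from h import *
o=r.get_obs();print(o["joints"].round(3),o["orientation"])
c=camera_info("wrist");p,d=grab_frame("wrist");P=cloud(c,d);Z=P[...,2];g=cv2.cvtColor(p,cv2.COLOR_BGR2HSV)
m=(Z>.046)&(Z<.0535)&(abs(P[...,0]-.473)<.04)&(P[...,1]>-.031)&(P[...,1]<.06)&(g[...,1]<50)&(g[...,2]>90)
q=P[m];print("mould",np.median(q[:,2]),cv2.minAreaRect((q[:,:2]*1000).astype(np.float32)),np.percentile(q,[1,99],axis=0).round(4).tolist())
v=sorted(range(100,300),key=lambda v:abs(np.nanmedian(P[v,300:340,0])-.473))[0]
print([((P[v,u,1:]*1000).round().astype(int).tolist(),int(g[v,u,2])) for u in range(0,640,4) if -.06<P[v,u,1]<.09])
E
```

```text
clock: 10.2
tcp_pos: [0.4783, 0.1244, 0.2561]
orientation: [0.046, 3.139, 0.002]
contact_force: [2.5, -0.7, 0.5]
grip_width: 0.0725
gripper_force: 0.0
clock: 10.7
tcp_pos: [0.4739, 0.01, 0.2541]
orientation: [-0.051, -3.14, 0.0]
contact_force: [-0.8, 0.1, -0.0]
grip_width: 0.0851
gripper_force: 0.0
x.465 metal -0.0443 gaps [] end 0.049
   dark from [0.0698] [0.0702 0.071  0.095 ]
x.485 metal -0.0454 gaps [(np.float64(0.0482), np.float64(0.0951))] end 0.0951
   dark from [0.0691] [0.0695 0.0701 0.0936]
trigger top [[0.1254, 0.1129], [0.128, 0.1246], [0.1332, 0.1268]]
[-0.3 -0.6 -0.2] [0.4741 0.0109 0.2541] 0.0 10.75
[-0.488  0.212  0.382  2.094 -0.105  0.855  1.496] [-4.83921667e-02 -3.14015985e+00 -4.62729676e-06]
mould 0.05229889725606712 ((472.65924072265625, 8.561519622802734), (80.28575897216797, 52.11149978637695), 88.15325927734375) [[0.4464, -0.0303, 0.0501], [0.4978, 0.0479, 0.0534]]
[([-60, 40], 163), ([-56, 42], 163), ([-52, 42], 167), ([-48, 41], 152), ([-42, 54], 161), ([-38, 55], 172), ([-35, 52], 127), ([-32, 52], 164), ([-28, 53], 164), ([-25, 51], 165), ([-21, 53], 178), ([-17, 54], 104), ([-14, 54], 84), ([-10, 54], 156), ([-6, 53], 180), ([-3, 53], 182), ([1, 53], 179), ([4, 52], 181), ([8, 53], 162), ([11, 52], 181), ([15, 52], 181), ([18, 53], 185), ([22, 53], 184), ([26, 53], 184), ([29, 52], 184), ([33, 53], 183), ([36, 52], 183), ([40, 53], 183), ([44, 52], 183), ([47, 53], 174), ([55, 19], 173), ([59, 18], 173), ([63, 18], 147), ([67, 18], 85), ([70, 27], 62), ([70, 45], 52), ([71, 55], 57), ([75, 55], 54), ([78, 57], 61), ([81, 57], 64), ([85, 57], 63), ([89, 57], 60)]
```

View pics/w6.png

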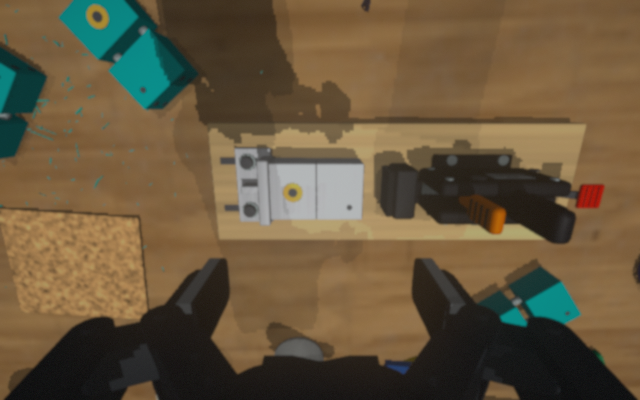

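The jaw at (383,190) is fully back, and the mould is shut at cols 268–363 against the stop. Its measured centre is (0.4727, 0.0072), top z 0.052. Turning the tool 90° to grasp across x.

Careful with the scale: turns go in shares of 90 degrees. That gives: -0.15 rad is -0.0955.

```bash
echo '[[[0, 0, 0], [0, 0, -0.0955]], [[0, 0, 0], [0, 0, -0.191]], [[0, 0, 0], [0, 0, -0.2865]], [[0, 0, 0], [0, 0, -0.382]], [[0, 0, 0], [0, 0, -0.4775]]]' > next.json && python3 -m pendant next.json; echo '[[[0, 0, 0], [0, 0, -0.0955]], [[0, 0, 0], [0, 0, -0.191]], [[0, 0, 0], [0, 0, -0.2865]], [[0, 0, 0], [0, 0, -0.382]], [[0, 0, 0], [0, 0, -0.4775]]]' > next.json && python3 -m pendant next.json; echo '[[[0, 0, 0], [0, 0, -0.0452]], [[0, 0, 0], [0, 0, -0.0452]], [[0, 0, 0], [0, 0, -0.0452]]]' > next.json && python3 -m pendant next.json; cat > q.py <<'E'
from h import *
import sys
b=np.deg2rad(-1.88);x=np.array([np.sin(b),-np.cos(b),0]);z=np.array([0,0,-1.]);y=np.cross(z,x)
t=[float(a) for a in sys.argv[1:4]]
tomove(t,Ro.from_matrix(np.c_[x,y,z]).as_rotvec());print(r.get_obs()["joints"].round(2))
E
python3 q.py .4727 .0075 .089
```

```text
clock: 11.3
tcp_pos: [0.4744, 0.0117, 0.2542]
orientation: [1.117, -2.936, -0.0]
contact_force: [0.3, 0.2, -0.1]
grip_width: 0.0848
gripper_force: 0.0
clock: 11.8
tcp_pos: [0.4744, 0.0117, 0.2542]
orientation: [2.115, -2.322, -0.001]
contact_force: [0.7, -0.2, -0.5]
grip_width: 0.0853
gripper_force: 0.0
clock: 12.1
tcp_pos: [0.4744, 0.0104, 0.2543]
orientation: [2.186, -2.257, -0.001]
contact_force: [-0.0, -0.6, -0.9]
grip_width: 0.0848
gripper_force: 0.0
pos [0.4744 0.0104 0.2543] delta tool [0.003  0.0016 0.1653] rot [0.0005 0.0004 0.0008]
[-0.16  0.21  0.01  2.07 -0.    0.86  2.96]
```

Joint 7 sits at its limit, so I take the half-turn equivalent instead.

To row units: 0.45 rad is 0.2865.

```bash
for i in 1; do :; done; echo '[[[0, 0, 0], [0, 0, 0.0955]], [[0, 0, 0], [0, 0, 0.191]], [[0, 0, 0], [0, 0, 0.2865]], [[0, 0, 0], [0, 0, 0.382]], [[0, 0, 0], [0, 0, 0.4775]]]' > next.json && python3 -m pendant next.json; echo '[[[0, 0, 0], [0, 0, 0.0955]], [[0, 0, 0], [0, 0, 0.191]], [[0, 0, 0], [0, 0, 0.2865]], [[0, 0, 0], [0, 0, 0.382]], [[0, 0, 0], [0, 0, 0.4775]]]' > next.json && python3 -m pendant next.json;echo '[[[0, 0, 0], [0, 0, 0.0955]], [[0, 0, 0], [0, 0, 0.191]], [[0, 0, 0], [0, 0, 0.2865]], [[0, 0, 0], [0, 0, 0.382]], [[0, 0, 0], [0, 0, 0.4775]]]' > next.json && python3 -m pendant next.json;echo '[[[0, 0, 0], [0, 0, 0.0955]], [[0, 0, 0], [0, 0, 0.191]], [[0, 0, 0], [0, 0, 0.2865]], [[0, 0, 0], [0, 0, 0.382]], [[0, 0, 0], [0, 0, 0.4775]]]' > next.json && python3 -m pendant next.json;echo '[[[0, 0, 0], [0, 0, 0.0898]], [[0, 0, 0], [0, 0, 0.0898]], [[0, 0, 0], [0, 0, 0.0898]]]' > next.json && python3 -m pendant next.json; sed -i 's/x=np.array(\[np.sin(b),-np.cos(b),0\])/x=np.array([-np.sin(b),np.cos(b),0])/' q.py; python3 q.py .4727 .0075 .089
```

```text
clock: 12.6
tcp_pos: [0.4745, 0.0106, 0.2544]
orientation: [1.199, -2.904, 0.0]
contact_force: [-0.1, 0.0, 0.7]
grip_width: 0.085
gripper_force: 0.0
clock: 13.1
tcp_pos: [0.4745, 0.0106, 0.2545]
orientation: [0.052, -3.141, 0.0]
contact_force: [-0.7, -0.4, 0.1]
grip_width: 0.085
gripper_force: 0.0
clock: 13.6
tcp_pos: [0.4745, 0.0107, 0.2545]
orientation: [1.102, 2.942, -0.0]
contact_force: [0.9, -0.2, -0.1]
grip_width: 0.085
gripper_force: 0.0
clock: 14.1
tcp_pos: [0.4745, 0.0107, 0.2546]
orientation: [2.103, 2.334, 0.0]
contact_force: [-0.3, -0.6, -0.1]
grip_width: 0.085
gripper_force: 0.0
clock: 14.4
tcp_pos: [0.4745, 0.0107, 0.2545]
orientation: [2.251, 2.192, -0.0]
contact_force: [-0.3, 0.3, -0.2]
grip_width: 0.0854
gripper_force: 0.0
pos [0.4745 0.0107 0.2545] delta tool [-0.0032 -0.0017  0.1655] rot [0.0001 0.0002 0.0062]
[-0.57  0.22  0.48  2.1  -0.13  0.85 -0.04]
```

To row units: 0.006 rad is 0.0038.

```bash
echo '[[[-0.003, -0.002, 0.04], [0, 0, 0.0038]], [[-0.003, -0.002, 0.08], [0, 0, 0.0038]], [[-0.003, -0.002, 0.12], [0, 0, 0.0038]], [[-0.003, -0.002, 0.145], [0, 0, 0.0038]], [[-0.003, -0.002, 0.155], [0, 0, 0.0038]]]' > next.json && python3 -m pendant next.json; echo '[[[0, 0, 0.005], [0, 0, 0]], [[0, 0, 0.01], [0, 0, 0]], [[0, 0, 0.01], [0, 0, 0]]]' > next.json && python3 -m pendant next.json; echo '[[[0, 0, 0], [0, 0, 0]], [[0, 0, 0], [0, 0, 0]], [[0, 0, 0], [0, 0, 0]], [[0, 0, 0], [0, 0, 0]], [[0, 0, 0], [0, 0, 0]]]' > next.json && python3 -m pendant next.json 0.045 35; python3 q.py .4727 .0075 .089
```

```text
clock: 14.9
tcp_pos: [0.4712, 0.0071, 0.0973]
orientation: [-2.258, -2.182, 0.005]
contact_force: [-1.0, -0.5, -0.1]
grip_width: 0.0849
gripper_force: 0.0
clock: 15.2
tcp_pos: [0.4729, 0.0072, 0.09]
orientation: [2.261, 2.18, 0.002]
contact_force: [-1.0, -0.8, 0.0]
grip_width: 0.0849
gripper_force: 0.0
clock: 15.7
tcp_pos: [0.4727, 0.0073, 0.0902]
orientation: [2.262, 2.18, 0.002]
contact_force: [-2.5, 0.7, 5.9]
grip_width: 0.0516
gripper_force: 37.5
pos [0.4727 0.0073 0.0902] delta tool [0.0002 0.     0.0012] rot [ 0.0009 -0.0007 -0.004 ]
[-0.42  0.51  0.33  2.2  -0.36  0.48  0.16]
```

```bash
python3 - <<'E'
from h import *
c=camera_info("top");print(ray(c,[(409,168),(459,168),(457,213),(407,211)],.005).round(3),ray(c,[(433,190)],.005))
E
echo '[[[0, 0, -0.005], [0, 0, 0]], [[0, 0, -0.015], [0, 0, 0]], [[0, 0, -0.04], [0, 0, 0]], [[0, 0, -0.07], [0, 0, 0]], [[0, 0, -0.1], [0, 0, 0]]]' > next.json && python3 -m pendant next.json; python3 q.py .563 -.266 .18
```

```text
[[ 0.628 -0.201  0.005]
 [ 0.63  -0.352  0.005]
 [ 0.493 -0.341  0.005]
 [ 0.498 -0.193  0.005]] [[ 0.56184392 -0.2718075   0.005     ]]
clock: 16.2
tcp_pos: [0.4717, 0.0069, 0.1908]
orientation: [-2.262, -2.179, 0.002]
contact_force: [1.6, 0.1, -3.9]
grip_width: 0.0514
gripper_force: 39.2
pos [0.4717 0.0069 0.1908] delta tool [-0.2692  0.1014  0.0108] rot [-0.001   0.0005 -0.0046]
[-0.54  0.32  0.47  2.16 -0.22  0.71  0.04]
```

```bash
echo '[[[-0.03, 0.01, 0], [0, 0, 0]], [[-0.07, 0.026, 0], [0, 0, 0]], [[-0.11, 0.041, 0], [0, 0, 0]], [[-0.15, 0.056, 0], [0, 0, 0]], [[-0.19, 0.071, 0], [0, 0, 0]]]' > next.json && python3 -m pendant next.json; echo '[[[-0.04, 0.015, 0], [0, 0, 0]], [[-0.07, 0.026, 0], [0, 0, 0]], [[-0.082, 0.03, 0], [0, 0, 0]], [[-0.082, 0.03, 0], [0, 0, 0]], [[-0.082, 0.03, 0], [0, 0, 0]]]' > next.json && python3 -m pendant next.json; python3 q.py .563 -.269 .077; python3 - <<'E'
from h import *
for n in("top",):
    p,d=grab_frame(n);cv2.imwrite("pics/t7.png",cv2.resize(p[120:280,340:520],None,fx=4,fy=3.7))
E
```

```text
clock: 16.7
tcp_pos: [0.5362, -0.1869, 0.19]
orientation: [-2.262, -2.18, 0.0]
contact_force: [0.6, 0.8, -4.2]
grip_width: 0.0516
gripper_force: 39.3
clock: 17.2
tcp_pos: [0.5628, -0.2671, 0.1892]
orientation: [-2.26, -2.179, -0.0]
contact_force: [-0.4, 0.7, -3.6]
grip_width: 0.0516
gripper_force: 39.3
pos [ 0.5628 -0.2671  0.1892] delta tool [-0.002   0.0004  0.1122] rot [-0.0012 -0.0013 -0.0037]
[ 0.    0.56  0.47  1.81 -0.32  0.85  0.59]
```

View pics/t7.png

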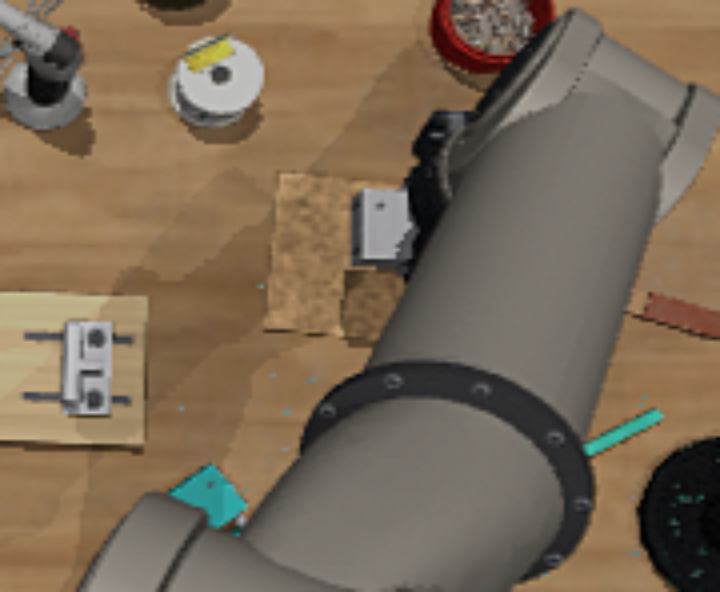

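The mould is held at (385,225) above the mat (left edge at col 270), shut and level. The stop stays empty on the board. Lowering it in small steps near contact.

```bash
echo '[[[0, 0, 0.03], [0, 0, 0]], [[0, 0, 0.06], [0, 0, 0]], [[0, 0, 0.085], [0, 0, 0]], [[0, 0, 0.097], [0, 0, 0]], [[0, 0, 0.102], [0, 0, 0]]]' > next.json && python3 -m pendant next.json; echo '[[[0, 0, 0.002], [0, 0, 0]], [[0, 0, 0.004], [0, 0, 0]], [[0, 0, 0.006], [0, 0, 0]], [[0, 0, 0.007], [0, 0, 0]]]' > next.json && python3 -m pendant next.json; echo '[[[0, 0, 0.001], [0, 0, 0]], [[0, 0, 0.002], [0, 0, 0]], [[0, 0, 0.002], [0, 0, 0]]]' > next.json && python3 -m pendant next.json
```

```text
clock: 17.75
tcp_pos: [0.5628, -0.2668, 0.0864]
orientation: [-2.259, -2.18, 0.001]
contact_force: [0.4, -0.4, -4.3]
grip_width: 0.0515
gripper_force: 39.2
clock: 18.15
tcp_pos: [0.5636, -0.2686, 0.081]
orientation: [2.262, 2.179, 0.001]
contact_force: [-0.2, 0.0, -3.3]
grip_width: 0.0515
gripper_force: 39.2
clock: 18.45
tcp_pos: [0.5632, -0.2684, 0.0784]
orientation: [-2.262, -2.18, 0.0]
contact_force: [0.2, 0.1, -4.2]
grip_width: 0.0515
gripper_force: 39.2
```

```bash
echo '[[[0, 0, 0.001], [0, 0, 0]], [[0, 0, 0.001], [0, 0, 0]], [[0, 0, 0.002], [0, 0, 0]], [[0, 0, 0.002], [0, 0, 0]]]' > next.json && python3 -m pendant next.json
```

```text
clock: 18.85
tcp_pos: [0.5633, -0.2685, 0.0773]
orientation: [-2.262, -2.18, -0.001]
contact_force: [-2.3, 0.3, 5.3]
grip_width: 0.0513
gripper_force: 40.2
```

Landed softly: the reading went from −4.2 N of load to +5.3 N upward. Opening and leaving.

```bash
echo '[[[0, 0, 0], [0, 0, 0]], [[0, 0, 0], [0, 0, 0]], [[0, 0, 0], [0, 0, 0]], [[0, 0, 0], [0, 0, 0]], [[0, 0, 0], [0, 0, 0]]]' > next.json && python3 -m pendant next.json 0.085; echo '[[[0, 0, -0.01], [0, 0, 0]], [[0, 0, -0.04], [0, 0, 0]], [[0, 0, -0.08], [0, 0, 0]], [[0, 0, -0.12], [0, 0, 0]], [[0, 0, -0.16], [0, 0, 0]]]' > next.json && python3 -m pendant next.json; echo '[[[0.04, 0, 0], [0, 0, 0]], [[0.08, 0, 0], [0, 0, 0]], [[0.08, 0, 0], [0, 0, 0]], [[0.08, 0, 0], [0, 0, 0]]]' > next.json && python3 -m pendant next.json; python3 - <<'E'
from h import *
c=camera_info("wrist");p,d=grab_frame("wrist");cv2.imwrite("pics/w8.png",p);P=cloud(c,d);Z=P[...,2]
m=(Z>.03)&(Z<.06)&(abs(P[...,0]-.563)<.07)&(abs(P[...,1]+.269)<.07);q=P[m]
print(np.percentile(q[:,2],[5,50,95]),cv2.minAreaRect((q[:,:2]*1000).astype(np.float32)))
E
```

```text
clock: 19.35
tcp_pos: [0.5633, -0.2685, 0.0764]
orientation: [2.262, 2.18, 0.0]
contact_force: [0.7, 0.0, 0.3]
grip_width: 0.0851
gripper_force: 0.0
clock: 19.85
tcp_pos: [0.5629, -0.2685, 0.2387]
orientation: [2.262, 2.179, 0.0]
contact_force: [0.9, -0.7, -0.3]
grip_width: 0.0851
gripper_force: 0.0
clock: 20.25
tcp_pos: [0.5664, -0.1873, 0.2371]
orientation: [2.259, 2.183, 0.001]
contact_force: [-0.6, 0.1, 0.5]
grip_width: 0.0852
gripper_force: 0.0
[0.03774068 0.0393038  0.04045253] ((563.9915771484375, -269.00042724609375), (84.98922729492188, 52.06008529663086), 87.96710205078125)
```

View pics/w8.png

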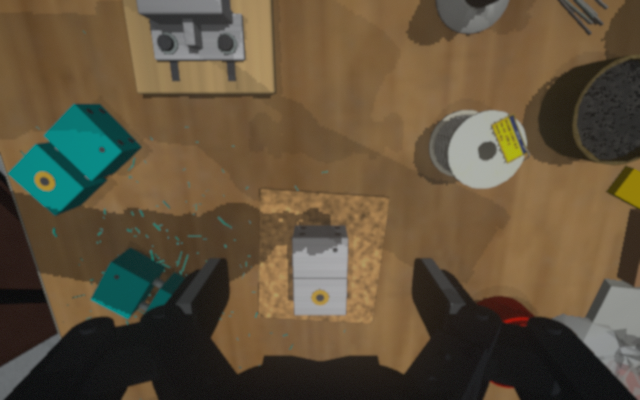

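The mould stands at (320,270) on the mat, which spans (258–388, 190–322). It is shut, with a footprint of 85 × 52 mm and its top at z = 0.039 m. The spool at (485,148) has not moved. Handing in.

```bash
python3 -c "
from bench import r
print(r.hand_in())"
```

```text
the job is handed in; nothing more can be done
None
```

The job is handed in at about 20 s: the mould was pressed shut against the stop (trigger push at most about 25 N), the tab ran the jaw fully back, and the shut mould stands upright on the cork mat; the hand-in returned no verdict.

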